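# Load, index and lock a slotted hub in the indexing jig

## Task

Stand the slotted wooden hub in the round dish of the jig's turntable so that its slot faces the gap in the dish's rim. Then pull up the spring plunger on the index arm, swing the arm round anticlockwise (seen from above) to the last notch, where the gap and the slot face the slide's tongue, and let the plunger snap down into that notch. Finally push the slide fully home so that its tongue locks in the hub's slot, and leave everything so, without shifting the loose things around.

Things in the scene. Friction and masses are not known exactly. Their poses are not given: they have to be found in the camera images.
- hub_center (a point): Centre (half-way up) of the loose round hub of pale wood, 56 mm in diameter and 65 mm tall, standing upright in the middle of a small cardboard box (64x71 mm, 51 mm tall, fixed to the bench) behind the long bundle of boards (98 mm tall, fixed), about 0.12 kg. One slot, 13 mm wide and 13 mm deep, runs down its side over the full height and is open at top and bottom. x axis: from the hub's axis out through the middle of the slot; z up.
- hub_slot (a point): Middle of the hub's slot mouth: on the hub's outer surface, 28 mm from its axis, half-way up.
- dish_center (a point): Centre of the flat floor of the turntable's aluminium dish, on the turntable's vertical axis, 30 mm above the bench. A low rim (inner diameter 63 mm, outer 74 mm, 6 mm high, inner edge eased) surrounds it, with one gap 15 mm wide and a small pointed lug outside it. x axis: from the turntable's axis through the middle of the gap; z up. It turns with the turntable; the index arm points along its -y.
- dish_mark (a point): Point on the dish's floor 28 mm from the axis, in line with the middle of the rim's gap: the hub's slot mouth belongs vertically above it.
- turntable (a joint): Angle of the turntable (rad), growing anticlockwise seen from above. 0 = loading notch (start), where the plunger sits in the first notch of the toothed steel sector; four notches are 0.407 rad apart: 0, 0.407, 0.814 and, the last, 1.222, where the gap faces the slide. Notches are 9 mm wide at 90 mm radius and the pin is 7 mm thick, so it can shake by about 0.02 rad in a notch. Light friction only; a stop ends its swing at 1.35.
- plunger_knob (a point): Centre (half-way up) of the plunger's black knob, a vertical cylinder 22 mm in diameter and 24 mm tall, at the end of the index arm, 90 mm from the turntable's axis, 68 mm above the bench when the pin is down. It turns with the turntable.
- plunger (a joint): Lift of the plunger (m): 0 = pin down in a notch, 0.016 = fully pulled up. The pin clears the sector's teeth from 0.010. A spring pushes it down with 5 N at 0 and 8 N at the top; its rounded end rests on the teeth when it is let go between notches.
- slide_handle (a point): Centre of the grip of the slide's handle, a vertical steel post 16 mm in diameter standing from 62 to 89 mm above the bench with a black cap 21 mm wide on top to 94 mm; this point is 76 mm above the bench. x axis: horizontal, the way in which the slide is pushed, to the turntable's axis.
- tongue_tip (a point): Tip of the slide's tongue, 8 mm wide and 14 mm high with a tapered nose, 56 mm above the bench; 58 mm ahead of the handle and, as the slide starts, about 60 mm from the turntable's axis.
- slide (a joint): Travel of the slide (m) to the turntable's axis: 0 = fully back, 0.042 = fully home, with the tongue's tip 18 mm from the turntable's axis, 10 mm inside the slot. About 2 N moves it; it stays where it is left. If the slot does not face it, it stops at about 0.032.
- pencil_flat: Bystander: flat red pencil 168 mm long, lying loose on the bench, between the robot and the bundle of boards.
- masking_roll: Bystander: roll of masking tape, 96 mm in diameter, 24 mm tall, loose. It lies at the right, in front of the bundle of boards.
- hinge_b: Bystander: steel butt hinge 61x63 mm, 6 mm thick, lying loose on the jig's base board, left of the slide.
- offcut_6: Bystander: wooden offcut 30x60x30 mm, loose on the bench in front of the bundle of boards.
Mind the look-alikes: they are no part of the job. What is shaped like the part that bears hub_center but red is not meant.

How it is judged (in metres and radians):
On the way, in this order (a step that is already met when the one before it is completed fails the run):
1. the hub stands released in the dish, at the loading notch, its slot facing the gap in the rim (horizontal distance between hub_center and dish_center below 0.005 m and z of hub_center in the frame of dish_center below 0.036 m and angle between hub_center's own z axis and vertical below 0.08 rad and horizontal distance between hub_slot and dish_mark below 0.007 m and value of joint turntable below 0.05 rad and value of joint slide below 0.02 m and contact force between the fingers and hub below 0.1 N), for 0.2 s.
2. the plunger is pulled clear of the notch (value of joint plunger above 0.0095 m), for 0.05 s.
3. the plunger has snapped into the last notch (value of joint plunger below 0.003 m and value of joint turntable between 1.18 and 1.265 rad and value of joint slide below 0.03 m), for 0.2 s.
4. the slide is home with its tongue in the slot (value of joint slide above 0.039 m), for 0.2 s.
At the end, for the whole second after the job is handed in: The hub stands upright at rest on the dish's floor, within 5 mm of its centre, with its slot mouth within 7 mm of the gap's middle line; the turntable stands at the last notch (1.18 to 1.265 rad) with the plunger down (lift under 3 mm); the slide is home (travel over 39 mm) (horizontal distance between hub_center and dish_center below 0.005 m and z of hub_center in the frame of dish_center below 0.036 m and angle between hub_center's own z axis and vertical below 0.08 rad and horizontal distance between hub_slot and dish_mark below 0.007 m and value of joint plunger below 0.003 m and value of joint turntable between 1.18 and 1.265 rad and value of joint slide above 0.039 m and linear speed of hub below 0.02 m/s); the robot touches nothing.
It fails at once if a loose bystander was shifted by more than 40 mm (distance of any of pencil_flat, masking_roll, hinge_b, offcut_6 from where it was at the start of the episode above 0.04 m).
It also fails if it takes over 69 s, if anything falls off the work surface, if the arm or the gripper's body presses on something with over 40 N, if the wrist force passes 120 N, or if a joint passes its speed limit or range.

## Robot

A 6-joint arm with a two-finger parallel gripper is mounted at the origin on a cart in front of the work surface, level with it; the furniture and walls round the work are solid. World frame = base frame: x ahead of the robot, y to its left, z up, the work surface at z = 0. Lengths are in mm, angles in rad, forces in N, time in s.
With the tool pointing down it reaches from about 350 to 925 mm from the base axis. Payload 6.4 kg.
Tool frame: the origin (TCP) lies at the very end of the fingers, on their centre line; the grasp point (between the pads) lies 19 mm behind it; z points along the fingers, y is the line along which they close (so a half turn about z gives the same grasp; the last joint's range is limited). The gripper opens to 85 mm and grips with 20 to 120 N. Pads are 22 mm wide; open, the fingers measure 114 mm over their backs; the gripper's body (76 mm by 85 mm) begins 54 mm behind the grasp point. The pads swing forward as they close: fully open they stand 13 mm farther back than shut.
Start: joints at [-0.174, 0.245, 1.558, -0, 1.339, -0.174], TCP at [650.011, 0.004, 231.29] pointing down, gripper open.
Joint ranges: [-3.13, 3.13], [-1.02, 2.26], [0.13, 2.54], [-0.95, 4.09], [0.21, 2.88], [-2.74, 2.74]. Speed limits (rad/s): [2.57, 2.57, 3.14, 3.14, 3.14, 3.14].

## Interface

Orientations are given as a unit quaternion [w, x, y, z].
In Python, from workcell import status, imaging, sign_off gives the robot as it stands.
- The arm moves only by the tool send_rows, never from a script. Its argument "increments" is a list that holds one entry, the list of rows, each a list of 5 numbers: the finger opening in mm, from 0 to 85.4, then the shift along the tool's x, y, z in mm, then the turn about the tool's z in degrees. In form: [[[jaw, tx, ty, tz, turn], ...]]. A call has exactly 10 rows; each row is the pose to reach, as a shift and turn from the pose commanded when the call began, along the tool's axes at that moment; what a row does not reach only later rows make up. A row lasts 1/8 s, in which the tool goes at most 62.5 mm and 10.7 degrees, less where a joint would pass 70% of its speed; a pose out of reach is approached as far as the arm can. A call with a gripper value outside its range is refused whole. The fingers move at their own pace and stop on an object; "newtons" is the grip in N (left out, the last holds). Time passes only in rows, so rows that repeat a pose let the fingers close, or fill a call up. It gives the time, the measured TCP pose, the force, the opening and the grip force at its end, in the units of the state.
- status.sense(): the state, without advancing time (a new reading comes with each control period).
- imaging.grab_frame(name): name is "scene" or "top" or "wrist"; returns a dict with "img" (400x640x3 uint8, red, green, blue), "camera_matrix" (3x3 intrinsics, pixels), "dist" ([k1, k2, p1, p2, k3] as OpenCV has them; the pictures are not rectified), "R" (3x3) and "t" (3): a world point X has camera coordinates R X + t; the wrist camera has in their place "tool_from_camera" (4x4, takes a point from camera to tool coordinates, whose origin is the TCP and whose axes are the flange's). Camera axes: x right, y down, z forward; pixel columns grow to the right and rows downward; lengths in mm; the calibration is good to about 2 mm. A picture is of the moment at which its call begins: read the wrist's pose just before it. There is no depth.
- sign_off(): hands the job in; it is judged then, once.
The state is a dict: "t": time; "joints": joint angles; "joint_velocities": joint speeds; "effort": joint torques, N m; "tcp_pos": TCP position; "tool_rot": TCP orientation; "wrist_force": force on the tool from outside, world axes, zero at the start; "wrist_torque": the same for the moment, N m; "opening": opening from 0.0 (shut) to 1.0 (fully open); "finger_force": force on a finger pad.
Only numpy, scipy, OpenCV 4.12 (cv2) and the standard library are available. Lean on these libraries where they do the work, as an engineer would, in place of code of your own. Each camera call takes 0.05 s, during which the arm holds its last target. There are 200 camera calls.

## Working session

There is one attempt and no reset: what is moved stays moved. The work goes in short steps, Python scripts to look and compute and a tool call to move; the robot and the scene stay as the last step left them, time stands still between calls to the robot, and variables do not carry over. Pictures are saved under pics/ and viewed, at most 10 in all, crops included, and the job is handed in when it is done.

Besides the shell and the picture viewer there is one more tool, called after "Emit:" as name(argument=value, ...) on one line, values as JSON. send_rows: Moves the arm, as the interface text tells. Its arguments: {"type":"object","properties":{"increments":{"type":"array"},"newtons":{"type":"number"}},"required":["increments"]}

```bash
mkdir -p pics; cat > h.py <<'E'
import numpy as np, cv2
from workcell import status, imaging
from scipy.spatial.transform import Rotation as Ro
def grab(n,save=None):
    s=status.sense(); f=imaging.grab_frame(n); f['s']=s
    if n=='wrist':
        q=s['tool_rot']; W=np.eye(4); W[:3,:3]=Ro.from_quat([q[1],q[2],q[3],q[0]]).as_matrix(); W[:3,3]=s['tcp_pos']
        C=np.linalg.inv(W@np.array(f['tool_from_camera'])); f['R']=C[:3,:3]; f['t']=C[:3,3]
    f['R']=np.array(f['R']);f['t']=np.array(f['t']);f['K']=np.array(f['camera_matrix']);f['d']=np.array(f['dist'],float)
    if save: cv2.imwrite('pics/'+save,f['img'][:,:,::-1]); np.savez('pics/'+save+'.npz',**{k:f[k] for k in('img','R','t','K','d')})
    return f
def load(n): return dict(np.load('pics/'+n+'.npz'))
def plane(f,uv,z):
    p=cv2.undistortPoints(np.array(uv,float).reshape(-1,1,2),f['K'],f['d']).reshape(-1,2)
    r=np.c_[p,np.ones(len(p))]@f['R']; c=-f['R'].T@f['t']
    return c+r*((z-c[2])/r[:,2])[:,None]
def proj(f,X):
    return cv2.projectPoints(np.array(X,float).reshape(-1,1,3),cv2.Rodrigues(f['R'])[0],f['t'],f['K'],f['d'])[0].reshape(-1,2)
E
python3 -c "
from h import *
for n in('top','scene'): 
    f=grab(n,n+'0.png'); print(n,-f['R'].T@f['t'])
print(f['s'])
w=grab('wrist');print(w['tool_from_camera'])"
```

```text
top [ 328.97024175  -14.49105209 1225.79389549]
scene [  81.54668756 -611.5473623   899.27656849]
{'t': 0.05, 'joints': array([-1.74103894e-01,  2.45767458e-01,  1.55901948e+00, -1.63257761e-05,
        1.33870747e+00, -1.74119130e-01]), 'joint_velocities': array([-6.26593268e-04,  8.12846829e-04,  6.31021997e-04, -3.30103783e-05,
        2.98769964e-04,  1.35595227e-03]), 'effort': array([-4.11402034e-04, -4.31004059e+01, -3.27425301e+01, -1.70030480e-04,
        2.88811374e-03, -1.05219803e-05]), 'tcp_pos': array([6.49439667e+02, 9.78329572e-02, 2.30207206e+02]), 'tool_rot': array([-7.74122811e-04,  7.07099742e-01,  7.07113181e-01, -5.52231486e-04]), 'wrist_force': array([-0.00484148,  0.24768388, -1.06145798]), 'wrist_torque': array([ 0.06705117, -0.0473369 , -0.00901017]), 'finger_force': 0.0, 'opening': 0.9994749105276948}
[[ 9.63252723e-05 -9.44884703e-01 -3.27403252e-01  8.44901247e+01]
 [ 9.99998517e-01  6.54036463e-04 -1.59333762e-03  4.96032764e-01]
 [ 1.71965401e-03 -3.27402613e-01  9.44883364e-01 -1.42390188e+02]
 [ 0.00000000e+00  0.00000000e+00  0.00000000e+00  1.00000000e+00]]
```

View pics/top0.png

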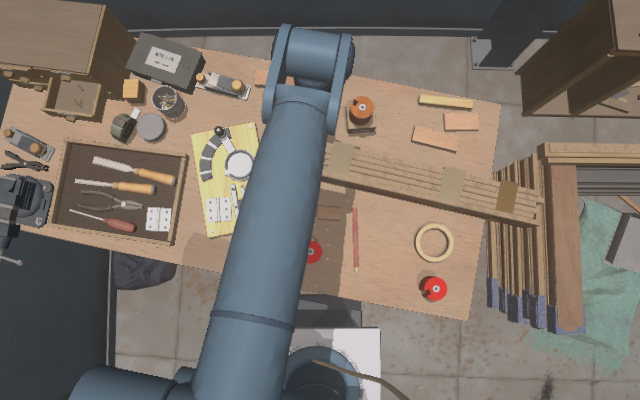

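View pics/scene0.png

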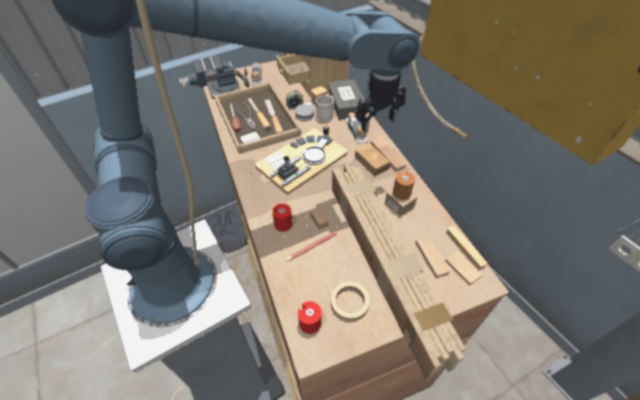

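The top view shows the hub in its box at (361,110), the dish at (239,165), the knob at (221,131), and the slide near (238,195). The red cans at (315,250) and (433,289) are decoys.

```bash
python3 -c "
from h import *
f=load('top0.png')
print(plane(f,[(361,108)],68),plane(f,[(239,165)],33),plane(f,[(221,131)],80),plane(f,[(237,195)],90),plane(f,[(193,130),(255,122),(208,237)],15))
print(plane(f,[(325,150),(540,215),(345,140)],98))
im=cv2.resize(f['img'][100:260,160:400],None,fx=3.3,fy=3.3,interpolation=cv2.INTER_CUBIC)
cv2.imwrite('pics/c.png',im[:,:,::-1])"
```

```text
[[ 692.18806352 -111.44946588   68.        ]] [[555.67001304 193.25647521  33.        ]] [[631.20099251 231.31872526  80.        ]] [[472.52339816 186.53388001  90.        ]] [[651.51350772 318.57467635  15.        ]
 [671.76232244 157.6207486   15.        ]
 [375.62250657 271.14121465  15.        ]]
[[ 579.36443136  -22.23066855   98.        ]
 [ 424.18020725 -534.43502286   98.        ]
 [ 603.73366042  -69.89261565   98.        ]]
```

View pics/c.png

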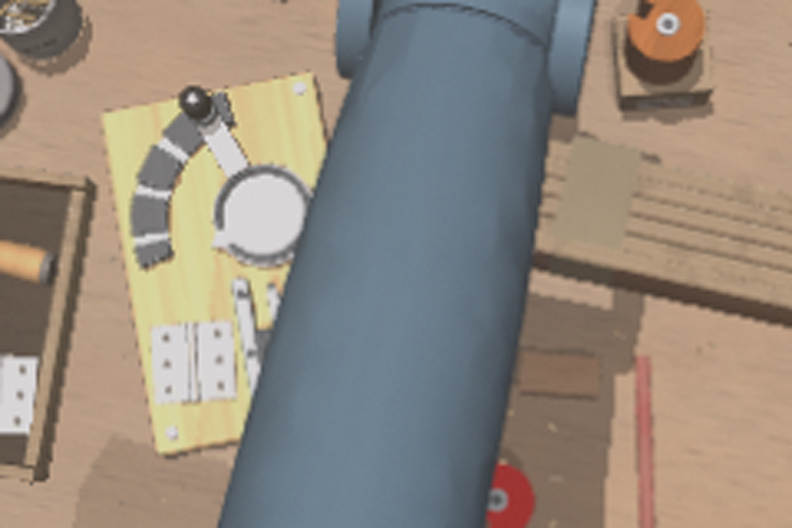

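The crop shows the hub's slot pointing up-left in its box, the dish gap and lug at (218,240) in the crop, and the slide below the dish. I'm going over the hub for a wrist view.

Emit:
send_rows(increments=[[[85, -37, 14, 10, 0], [85, -74, 28, 20, 0], [85, -111, 42, 35, 0], [85, -111, 42, 35, 0], [85, -111, 42, 35, 0], [85, -111, 42, 35, 0], [85, -111, 42, 35, 0], [85, -111, 42, 35, 0], [85, -111, 42, 35, 0], [85, -111, 42, 35, 0]]])

```text
t: 1.4
tcp_pos: [692.0, -110.9, 196.3]
tool_rot: [0.0, 0.707, 0.707, 0.0]
wrist_force: [-0.1, -0.1, -0.2]
opening: 0.998
finger_force: 0.0
```

```bash
python3 -c "
from h import *
f=grab('wrist','w1.png');print(f['s']['tcp_pos'],-f['R'].T@f['t'])"
```

```text
[ 692.0262578  -110.94909705  196.34863452] [692.50394989 -26.45599288 338.73635269]
```

View pics/w1.png

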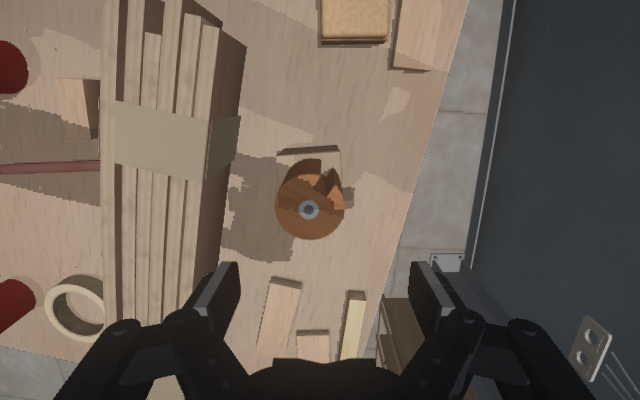

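The wrist view shows the hub top at about (309,207), with its slot at up-right near (327,180). I'll zoom in to measure it.

```bash
python3 -c "
from h import *
f=load('w1.png')
cv2.imwrite('pics/c2.png',cv2.resize(f['img'][140:250,260:360],None,fx=5,fy=5,interpolation=cv2.INTER_CUBIC)[:,:,::-1])
hsv=cv2.cvtColor(f['img'],cv2.COLOR_RGB2HSV)
print(hsv[220,300],hsv[200,325],hsv[182,326],hsv[170,300],hsv[230,260])"
```

```text
[ 12 133 115] [ 12 131 101] [ 12 115  69] [ 12 119  71] [ 14  62 123]
```

View pics/c2.png

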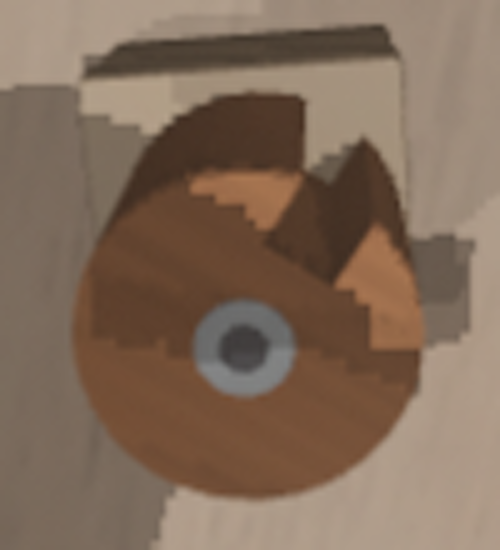

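```bash
cat > fit.py <<'E'
from h import *
from scipy.optimize import least_squares
def circ(P,r=None):
    g=lambda p:np.hypot(P[:,0]-p[0],P[:,1]-p[1])-(p[2] if r is None else r)
    s=least_squares(g,[*P.mean(0)[:2],28][:3 if r is None else 2]); return s.x,np.abs(s.fun).max()
E
python3 -c "
from fit import *
f=load('w1.png')
c=lambda L:np.array(L)/5.+[259.6,139.6]
rim=c([(73,330),(90,260),(92,410),(125,455),(180,487),(250,498),(320,487),(375,450),(418,395),(424,345),(190,180),(303,172),(376,228)])
sl=c([(303,176),(374,228),(265,240),(335,285)]); w=c([(245,348)])
for z in (65,68,72):
    P=plane(f,rim,z); S=plane(f,sl,z); print(z,circ(P),circ(P,28))
    x,_=circ(P,28); m=(S[0]+S[1])/2; b=(S[2]+S[3])/2; print(np.hypot(*(S[1]-S[0])[:2]),m,b,'ang',np.degrees([np.arctan2(*(m[:2]-b[:2])[::-1]),np.arctan2(*(m[:2]-x)[::-1]),np.arctan2(*(b[:2]-x)[::-1]),np.arctan2((S[1]-S[0])[1],(S[1]-S[0])[0])+np.pi/2-np.pi/2]), plane(f,w,z))
"
```

```text
65 (array([ 677.9915679 , -127.13152813,   34.15049899]), np.float64(1.0672964106503713)) (array([ 677.91781823, -128.62519648]), np.float64(8.665149945041165))
16.714113417120615 [695.37416584 -99.37595729  65.        ] [ 688.09990973 -111.2429825    65.        ] ang [ 58.4925112   59.17066725  59.6392329  -36.99578506] [[ 677.33053333 -128.56354809   65.        ]]
68 (array([ 678.15061563, -126.02817958,   33.77622828]), np.float64(1.0555994284692076)) (array([ 678.08102052, -127.44188154]), np.float64(8.201555778939301))
16.53093591892029 [695.34270985 -98.57679455  68.        ] [ 688.14817559 -110.31376369   68.        ] ang [ 58.4925112   59.12003929  59.55485881 -36.99578506] [[ 677.49682564 -127.4445054    68.        ]]
72 (array([ 678.36267927, -124.5570482 ,   33.27720068]), np.float64(1.0400034529188886)) (array([ 678.29867974, -125.86252127]), np.float64(7.581888852938135))
16.28669925465325 [695.30076853 -97.51124423  72.        ] [ 688.21253007 -109.07480527   72.        ] ang [ 58.4925112   59.04913965  59.43636767 -36.99578506] [[ 677.71854871 -125.95244847   72.        ]]
```

The fitted radius only matches a top at z of about 116, so the hub stands on the closed 51 mm box. I'll refit at that height.

```bash
python3 -c "
from fit import *
f=load('w1.png')
c=lambda L:np.array(L)/5.+[259.6,139.6]
rim=c([(73,330),(90,260),(92,410),(125,455),(180,487),(250,498),(320,487),(375,450),(418,395),(424,345),(190,180),(303,172),(376,228)])
sl=c([(303,176),(374,228),(265,240),(335,285)]); w=c([(245,348)])
for z in (114,116,118):
    P=plane(f,rim,z); S=plane(f,sl,z); print(z,circ(P),circ(P,28))
    x,_=circ(P,28); m=(S[0]+S[1])/2; b=(S[2]+S[3])/2; print(np.hypot(*(S[1]-S[0])[:2]),'ang',np.degrees([np.arctan2(*(m[:2]-b[:2])[::-1]),np.arctan2(*(m[:2]-x)[::-1]),np.arctan2(*(b[:2]-x)[::-1]),np.arctan2((S[1]-S[0])[1],(S[1]-S[0])[0])+np.pi/2-np.pi/2]), plane(f,w,z))
"
```

```text
114 (array([ 680.58934752, -109.1101686 ,   28.03741085]), np.float64(0.8762457013222615)) (array([ 680.58885736, -109.12086706]), np.float64(0.9239974296623501))
13.722214279849604 ang [ 58.4925112   57.95335948  57.55509305 -36.99578506] [[ 680.04664102 -110.28585075  114.        ]]
116 (array([ 680.69537934, -108.37460291,   27.78789705]), np.float64(0.8684477132421442)) (array([ 680.69816943, -108.31340945]), np.float64(0.8909445707115076))
13.600095947716174 ang [ 58.4925112   57.8772669   57.42093807 -36.99578506] [[ 680.15750255 -109.53982229  116.        ]]
118 (array([ 680.80141116, -107.63903721,   27.53838325]), np.float64(0.8606497255177885)) (array([ 680.8075071 , -107.50464539]), np.float64(1.1868966858364907))
13.477977615582637 ang [ 58.4925112   57.79795688  57.28062044 -36.99578506] [[ 680.26836409 -108.79379382  118.        ]]
```

Emit:
send_rows(increments=[[[76, 3, -11, 15, 10], [76, 3, -11, 30, 20], [76, 3, -11, 45, 30], [76, 3, -11, 50, 33], [76, 3, -11, 60, 33], [76, 3, -11, 80, 33], [76, 3, -11, 100, 33], [76, 3, -11, 114, 33], [76, 3, -11, 114, 33], [76, 3, -11, 114, 33]]], newtons=40)

```text
t: 2.7
tcp_pos: [681.5, -108.1, 82.8]
tool_rot: [0.0, 0.879, 0.477, 0.0]
wrist_force: [0.2, 0.3, -1.0]
opening: 0.894
finger_force: 0.0
```

```bash
python3 -c "
from h import *
f=grab('wrist','w2.png');s=f['s'];print(s['tcp_pos'],s['wrist_force'])"
```

```text
[ 681.48637434 -108.10583829   82.83174411] [ 0.22688152  0.27779633 -1.00960156]
```

View pics/w2.png

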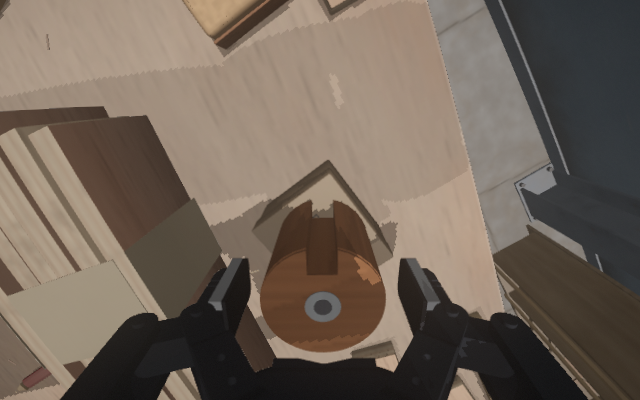

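The hub is centred between the fingers, with its slot at (321,270) pointing straight along tool x. I'll close and lift.

Emit:
send_rows(increments=[[[40, 0, 0, 0, 0], [40, 0, 0, 0, 0], [40, 0, 0, 0, 0], [40, 0, 0, 0, 0], [40, 0, 0, 0, 0], [40, 0, 0, -10, 0], [40, 0, 0, -40, 0], [40, 0, 0, -80, 0], [40, 0, 0, -110, 0], [40, 0, 0, -110, 0]]], newtons=40)

```text
t: 4.0
tcp_pos: [682.4, -108.4, 195.3]
tool_rot: [0.002, 0.879, 0.477, 0.002]
wrist_force: [0.2, -0.7, -0.7]
opening: 0.642
finger_force: 42.7
```

Emit:
send_rows(increments=[[[40, 18, -25, 0, -8], [40, 45, -63, 0, -17], [40, 72, -101, 0, -26], [40, 98, -138, 0, -35], [40, 122, -172, 10, -44], [40, 141, -198, 25, -53], [40, 141, -198, 45, -59], [40, 141, -198, 60, -59], [40, 141, -198, 60, -59], [40, 141, -198, 60, -59]]])

```text
t: 5.25
tcp_pos: [592.1, 117.7, 132.5]
tool_rot: [0.0, 0.531, 0.848, 0.0]
wrist_force: [-0.2, -0.5, -0.3]
opening: 0.64
finger_force: 42.7
```

```bash
python3 -c "
from h import *
f=grab('wrist','w3.png');s=f['s'];print(s['tcp_pos'],s['wrist_force'],s['joint_velocities'].max())"
```

```text
[592.12833683 117.66428148 132.51204748] [-0.24759407 -0.48843056 -0.32075131] 0.00021019686923384
```

View pics/w3.png

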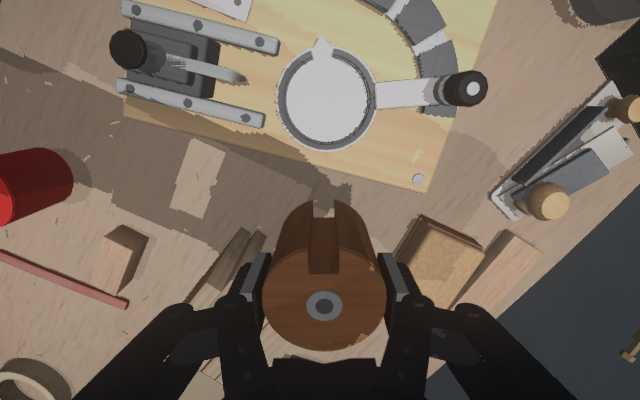

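The dish is at (325,98), with its gap and lug at (321,45). The knob is at (470,88) and the handle cap at (129,49). I'll measure all of them from this frame.

```bash
cat > dish.py <<'E'
from fit import *
f=load('w3.png'); im=f['img']; hsv=cv2.cvtColor(im,cv2.COLOR_RGB2HSV)
# radial profiles of saturation/value from the dish centre
c0=np.array([324,97.])
sat=hsv[...,1].astype(float);val=hsv[...,2].astype(float)
fl=((sat<40)&(val>165)).astype(np.uint8)
n,l,st,ce=cv2.connectedComponentsWithStats(cv2.morphologyEx(fl,cv2.MORPH_OPEN,np.ones((5,5))))
i=l[97,324];print('floor',st[i],ce[i])
for a in range(0,360,45):
    d=np.array([np.cos(np.radians(a)),np.sin(np.radians(a))]);print(a,[(r,int(sat[int(y),int(x)]),int(val[int(y),int(x)])) for r in range(36,58,2) for x,y in [c0+r*d+.5]])
blk=(val<50).astype(np.uint8)
n,l,st,ce=cv2.connectedComponentsWithStats(blk)
for i in range(1,n):
    if 100<st[i,4]<3000 and st[i,1]<150: print(st[i],ce[i])
E
python3 dish.py
```

```text
floor [ 287   37   80  105 5589] [325.58668814  96.1860798 ]
0 [(36, 3, 194), (38, 3, 194), (40, 3, 194), (42, 3, 194), (44, 2, 110), (46, 9, 83), (48, 2, 108), (50, 18, 85), (52, 6, 176), (54, 3, 194), (56, 3, 194)]
45 [(36, 1, 194), (38, 3, 195), (40, 3, 195), (42, 1, 192), (44, 9, 139), (46, 5, 98), (48, 5, 105), (50, 5, 108), (52, 2, 138), (54, 4, 195), (56, 73, 193)]
90 [(36, 3, 195), (38, 1, 194), (40, 3, 195), (42, 1, 194), (44, 3, 181), (46, 3, 97), (48, 2, 103), (50, 2, 105), (52, 2, 136), (54, 16, 194), (56, 79, 191)]
135 [(36, 3, 194), (38, 3, 194), (40, 3, 194), (42, 3, 101), (44, 6, 85), (46, 5, 102), (48, 5, 102), (50, 6, 139), (52, 70, 193), (54, 73, 192), (56, 78, 189)]
180 [(36, 3, 194), (38, 3, 161), (40, 2, 104), (42, 3, 100), (44, 2, 106), (46, 5, 111), (48, 11, 170), (50, 73, 192), (52, 70, 192), (54, 72, 192), (56, 70, 192)]
225 [(36, 3, 193), (38, 3, 161), (40, 5, 98), (42, 5, 102), (44, 2, 104), (46, 0, 116), (48, 1, 186), (50, 31, 182), (52, 73, 191), (54, 75, 191), (56, 75, 190)]
270 [(36, 1, 192), (38, 1, 192), (40, 1, 192), (42, 1, 192), (44, 3, 192), (46, 3, 192), (48, 1, 191), (50, 3, 192), (52, 1, 191), (54, 1, 191), (56, 1, 191)]
315 [(36, 3, 193), (38, 3, 193), (40, 3, 193), (42, 3, 92), (44, 4, 114), (46, 0, 115), (48, 4, 117), (50, 4, 117), (52, 3, 191), (54, 50, 183), (56, 50, 192)]
[ 598   19   42   79 1965] [624.0697201   61.72366412]
[ 110   30   38   39 1121] [128.07314897  49.26226583]
[444  71  28  35 373] [452.98391421  88.73994638]
[ 512  107   92   75 1217] [556.75431389 142.48069022]
```

```bash
cat > dish2.py <<'E'
import io,contextlib
with contextlib.redirect_stdout(io.StringIO()):
    from dish import *
I=[];O=[]
for a in np.arange(0,360,3):
    if a<12 or a>348 or 250<a<290: continue
    d=np.array([np.cos(np.radians(a)),np.sin(np.radians(a))])
    rr=np.arange(30,60,.25); p=c0+rr[:,None]*d
    v=cv2.remap(val.astype(np.float32),p[:,0].astype(np.float32)[None],p[:,1].astype(np.float32)[None],1)[0]
    k=np.where(v<148)[0]
    if len(k): I.append(p[k[0]]); O.append(p[k[-1]] if k[-1]<len(rr)-20 else p[k[0]]*np.nan)
I=np.array(I);O=np.array(O);O=O[~np.isnan(O[:,0])]
def rob(P):
    for _ in range(4):
        x,_e=circ(P); e=abs(np.hypot(*(P[:,:2]-x[:2]).T)-x[2]); P=P[e<max(1.0,2*np.median(e))]
    return x,len(P),e.max()
print('inner z30',rob(plane(f,I,30)),'z36',rob(plane(f,I,36)),'outer z36',rob(plane(f,O,36)))
x=rob(plane(f,O,36))[0]
for r in (33,34.5,36):
    th=np.radians(np.arange(60,170,.25)); Q=np.c_[x[0]+r*np.cos(th),x[1]+r*np.sin(th),np.full(len(th),36.)]
    uv=proj(f,Q).astype(np.float32); v=cv2.remap(val.astype(np.float32),uv[:,0][None],uv[:,1][None],1)[0]
    b=np.degrees(th[v>155]); print('gap',r,b.min(),b.max(),len(b)/4)
lug=plane(f,[(322,37.5)],33)[0];print('lug',lug,np.degrees(np.arctan2(*(lug[:2]-x[:2])[::-1])))
h=plane(f,[(128.5,49)],94)[0];print('handle',h, h[:2]-x[:2],np.degrees(np.arctan2(*(x[:2]-h[:2])[::-1])))
k=plane(f,[(470,88.5)],80)[0];print('knob',k,np.hypot(*(k-[*x[:2],80])[:2]),np.degrees(np.arctan2(*(k[:2]-x[:2])[::-1])))
# hub in hand: rim of the hub top, edges at image (262..387, 298), bottom 350
tcp=np.array([592.13,117.66,132.5]); print('cam',-f['R'].T@f['t'])
E
python3 dish2.py
```

```text
inner z30 (array([557.6136852 , 192.84769502,  31.3471265 ]), 100, np.float64(0.7078060731915343)) z36 (array([557.56864867, 192.86819859,  30.57909991]), 100, np.float64(0.6904643277310853)) outer z36 (array([557.64396097, 192.91864488,  36.81991019]), 93, np.float64(0.6127096978217921))
gap 33 109.25 133.75 24.75
gap 34.5 108.5 133.75 25.5
gap 36 108.5 134.0 25.75
lug [535.67632301 231.11543008  33.        ] 119.90395917759162
handle [445.23068093 170.96565999  94.        ] [-112.41328004  -21.95298488] 11.050114797113492
knob [633.49525363 238.8978273   80.        ] 88.6989504725142 31.223209946464763
cam [555.77551211 193.68455126 274.89094603]
```

```bash
cat > hub.py <<'E'
from fit import *
f=load('w3.png'); hsv=cv2.cvtColor(f['img'],cv2.COLOR_RGB2HSV).astype(int)
m=((abs(hsv[...,0]-11)<5)&(hsv[...,1]>110)).astype(np.uint8); m[:,:250]=0;m[:,400:]=0;m[:190]=0
m=cv2.morphologyEx(m,cv2.MORPH_OPEN,np.ones((3,3)))
P=[]
for u in range(272,380,4):
    k=np.where(m[:,u])[0]
    if len(k): P.append((u,k.max()+.5))
print(P[::3]); tcp=np.array([592.13,117.66])
for z in (164,166,168):
    Q=plane(f,P,z);x=circ(Q,28);a=np.radians(115.9);T=np.array([[np.cos(a),np.sin(a)],[np.sin(a),-np.cos(a)]])
    print(z,circ(Q),x,'in tool',T@(x[0]-tcp))
for row in (262,240,225): print(row,[int(v) for v in hsv[row,296:350,2]])
E
python3 hub.py
```

```text
[(272, np.float64(327.5)), (284, np.float64(338.5)), (296, np.float64(344.5)), (308, np.float64(348.5)), (320, np.float64(350.5)), (332, np.float64(349.5)), (344, np.float64(347.5)), (356, np.float64(343.5)), (368, np.float64(335.5))]
164 (array([592.95671663, 116.84645588,  27.68249441]), np.float64(0.31133546930760403)) (array([592.79530797, 117.17528562]), np.float64(0.40167194089714897)) in tool [-0.7266363   0.38675885]
166 (array([592.28612619, 118.2322876 ,  27.18322021]), np.float64(0.3057203047655861)) (array([591.87152159, 119.07692022]), np.float64(0.6029856050524991)) in tool [1.38750544 0.38639702]
168 (array([591.61553574, 119.61811932,  26.683946  ]), np.float64(0.3001051401201309)) (array([590.94853516, 120.97690502]), np.float64(0.7959134772141709)) in tool [3.49981367 0.38603415]
262 [92, 92, 93, 92, 92, 91, 92, 92, 92, 92, 92, 86, 67, 59, 62, 63, 63, 64, 64, 64, 64, 64, 64, 64, 64, 64, 64, 65, 65, 65, 65, 64, 63, 62, 60, 58, 57, 59, 59, 58, 59, 59, 53, 83, 92, 92, 91, 93, 93, 92, 92, 91, 92, 91]
240 [61, 61, 62, 62, 61, 61, 62, 61, 62, 62, 62, 64, 59, 56, 56, 61, 62, 63, 63, 65, 64, 64, 65, 64, 66, 65, 66, 66, 66, 66, 66, 66, 66, 64, 64, 64, 64, 63, 63, 62, 55, 54, 61, 65, 66, 66, 66, 66, 65, 66, 64, 62, 61, 59]
225 [64, 64, 62, 61, 61, 61, 61, 61, 61, 61, 61, 62, 62, 62, 58, 57, 59, 62, 63, 64, 65, 65, 65, 66, 67, 67, 66, 66, 67, 67, 67, 67, 67, 67, 65, 65, 65, 64, 61, 57, 59, 65, 67, 67, 67, 66, 67, 67, 67, 67, 66, 65, 64, 63]
```

Emit:
send_rows(increments=[[[40, 25, 0.5, 0, -2], [40, 55, 1, 0, -4], [40, 82.5, 1.5, 0, -5.1], [40, 82.5, 1.5, 10, -5.1], [40, 82.5, 1.5, 30, -5.1], [40, 82.5, 1.5, 50, -5.1], [40, 82.5, 1.5, 57, -5.1], [40, 82.5, 1.5, 57, -5.1], [40, 82.5, 1.5, 57, -5.1], [40, 82.5, 1.5, 57, -5.1]]])

```text
t: 6.55
tcp_pos: [557.6, 193.0, 76.1]
tool_rot: [0.001, 0.492, 0.871, 0.0]
wrist_force: [0.5, -0.3, -0.8]
opening: 0.639
finger_force: 42.7
```

```bash
python3 -c "
from h import *
f=grab('wrist','w4.png');s=f['s'];print(s['tcp_pos'],s['tool_rot'],s['wrist_force'])
g=grab('scene','s4.png')
a=f['img'][150:400,170:470]; b=cv2.resize(g['img'][110:200,250:360],None,fx=3.4,fy=3.4,interpolation=cv2.INTER_CUBIC)
o=np.zeros((310,780,3),np.uint8);o[:250,:300]=a;o[:306,310:310+374]=b
cv2.imwrite('pics/c4.png',o[:,:,::-1])"
```

```text
[557.55286894 192.97042034  76.11049003] [5.93168588e-04 4.91689289e-01 8.70770386e-01 4.76055637e-04] [ 0.49463064 -0.30509122 -0.83021237]
```

View pics/c4.png

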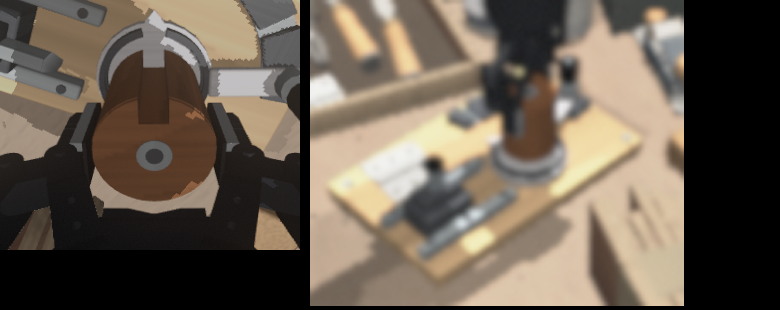

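The slot is in line with the gap and the hub is over the dish. Lowering.

Emit:
send_rows(increments=[[[40, 0, 0, 3, 0], [40, 0, 0, 6, 0], [40, 0, 0, 8, 0], [40, 0, 0, 10, 0], [40, 0, 0, 11, 0], [40, 0, 0, 12, 0], [40, 0, 0, 13, 0], [40, 0, 0, 13.5, 0], [40, 0, 0, 13.5, 0], [40, 0, 0, 13.5, 0]]])

```text
t: 7.9
tcp_pos: [557.1, 192.9, 62.9]
tool_rot: [-0.0, 0.492, 0.871, -0.0]
wrist_force: [-4.2, -1.4, 6.2]
opening: 0.643
finger_force: 43.4
```

Emit:
send_rows(increments=[[[60, 0, 0, 0, 0], [64, 0, 0, 0, 0], [68, 0, 0, 0, 0], [70, 0, 0, 0, 0], [70, 0, 0, 0, 0], [70, 0, 0, -20, 0], [70, 0, 0, -50, 0], [70, 0, 0, -75, 0], [70, -40, 0, -75, 0], [70, -70, 0, -75, 0]]])

```text
t: 9.15
tcp_pos: [594.5, 132.3, 139.3]
tool_rot: [0.001, 0.492, 0.871, 0.001]
wrist_force: [0.1, -0.1, -0.6]
opening: 0.821
finger_force: 0.0
```

```bash
python3 -c "
from h import *
f=grab('wrist','w5.png');s=f['s'];print(s['tcp_pos'],s['tool_rot'],s['wrist_force'])
cv2.imwrite('pics/c5.png',f['img'][:,:,::-1])
print(proj(f,[(557.5,192.9,95),(557.5,192.9,30),(557.5+28*np.cos(2.112),192.9+28*np.sin(2.112),95),(633.5,238.9,80)]))"
```

```text
[594.48749152 132.25597608 139.3259895 ] [1.47659754e-03 4.91511509e-01 8.70869402e-01 8.60404599e-04] [ 0.10259565 -0.07099693 -0.59481085]
[[322.75085704 121.42876423]
 [322.94791827 115.49133375]
 [322.80032734  71.57042421]
 [458.29616466 120.44147456]]
```

View pics/c5.png

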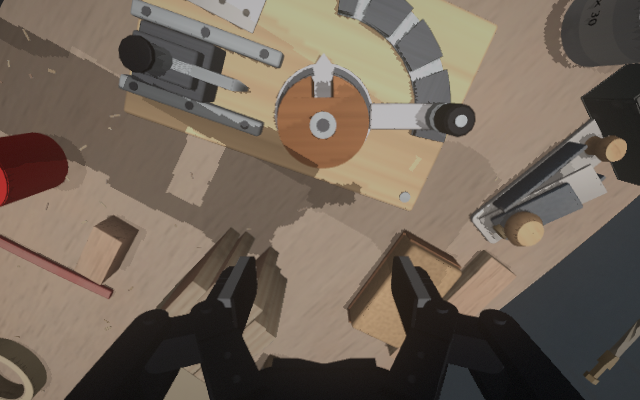

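The hub sits in the dish with its slot at (322,90), facing the gap. The knob is at (458,120). Next I go above the knob, turned so the fingers close tangentially.

Emit:
send_rows(increments=[[[45, 10, 13, 0, 10], [45, 20, 26, 0, 20], [45, 31, 39, 0, 30], [45, 42, 53, 5, 40], [45, 53, 67, 10, 50], [45, 63, 80, 15, 60], [45, 71, 89.5, 20, 70], [45, 71, 89.5, 29, 80], [45, 71, 89.5, 29, 90], [45, 71, 89.5, 29, 90]]])

```text
t: 10.45
tcp_pos: [633.3, 240.3, 109.0]
tool_rot: [0.0, 0.963, 0.269, 0.001]
wrist_force: [-0.1, 0.1, 0.6]
opening: 0.527
finger_force: 0.0
```

```bash
cat > kn.py <<'E'
from fit import *
import sys
f=grab('wrist',sys.argv[1]);s=f['s'];print(s['tcp_pos'],s['tool_rot'],s['joints'])
u0,v0=proj(f,[(634.5,239.3,80)])[0]; print('pred',u0,v0)
val=f['img'].max(2); m=(val<50).astype(np.uint8)
n,l,st,ce=cv2.connectedComponentsWithStats(m)
for i in range(1,n):
    if st[i,4]>150 and abs(ce[i]-[u0,v0]).max()<60: print(st[i],ce[i])
x0,y0=int(u0)-60,int(v0)-50
cv2.imwrite('pics/c6.png',cv2.resize(f['img'][max(0,y0):y0+100,x0:x0+120],None,fx=5,fy=5)[:,:,::-1]); print(x0,y0)
E
python3 kn.py w6.png
```

```text
[633.30637541 240.32847583 108.99171606] [1.55226690e-05 9.63096823e-01 2.69154507e-01 6.00654086e-04] [1.95665559e-01 4.29954893e-01 1.55986593e+00 6.71145429e-05
 1.15057169e+00 1.22140437e+00]
pred 326.1241498705715 239.30887297766355
[310 212  33  40 943] [325.72852598 230.5630965 ]
266 189
```

View pics/c6.png

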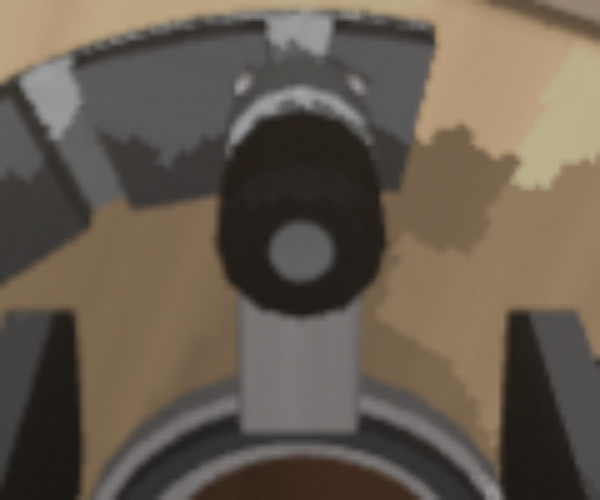

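The knob's centre is at (326,239), exactly as predicted. I'll descend and grip it.

Emit:
send_rows(increments=[[[45, 0.5, 1.5, 15, 0], [45, 0.5, 1.5, 32, 0], [45, 0.5, 1.5, 45, 0], [45, 0.5, 1.5, 50, 0], [45, 0.5, 1.5, 50, 0], [10, 0.5, 1.5, 50, 0], [10, 0.5, 1.5, 50, 0], [10, 0.5, 1.5, 50, 0], [10, 0.5, 1.5, 50, 0], [10, 0.5, 1.5, 50, 0]]], newtons=60)

```text
t: 11.75
tcp_pos: [634.8, 239.1, 58.8]
tool_rot: [0.0, 0.963, 0.268, 0.001]
wrist_force: [-1.0, -0.1, 5.4]
opening: 0.233
finger_force: 58.7
```

Emit:
send_rows(increments=[[[10, 0, 0, -4, 0], [10, 0, 0, -8, 0], [10, 0, 0, -12, 0], [10, 0, 0, -14.5, 0], [10, 0, 0, -14.5, 0], [10, 0, 0, -14.5, 0], [10, 0, 0, -14.5, 0], [10, 0, 0, -14.5, 0], [10, 0, 0, -14.5, 0], [10, 0, 0, -14.5, 0]]])

```text
t: 13.0
tcp_pos: [634.6, 239.2, 70.8]
tool_rot: [-0.0, 0.963, 0.268, 0.001]
wrist_force: [7.1, 2.6, -7.3]
opening: 0.233
finger_force: 58.9
```

Emit:
send_rows(increments=[[[10, -0.7, -11, -1, -7], [10, -2.7, -21.8, -1, -14], [10, -6, -32.3, -1, -21], [10, -10.5, -42.3, -1, -28], [10, -16.3, -51.6, -1, -35], [10, -23.1, -60.2, -1, -42], [10, -31, -67.9, -1, -49], [10, -39.7, -74.6, -1, -56], [10, -49.1, -80.2, -1, -63], [10, -59.2, -84.6, -1, -70]]])

```text
t: 14.25
tcp_pos: [538.8, 280.8, 71.4]
tool_rot: [-0.0, 0.633, 0.774, -0.0]
wrist_force: [3.6, 1.9, -7.3]
opening: 0.234
finger_force: 59.0
```

```bash
python3 -c "
from h import *
s=status.sense();p=s['tcp_pos']-[557.6,192.9,0];print(s['tcp_pos'],np.hypot(*p[:2]),np.arctan2(p[1],p[0])-np.radians(31.1),s['wrist_force'],np.degrees(2*np.arctan2(s['tool_rot'][2],s['tool_rot'][1])))"
```

```text
[538.8079442  280.76240073  71.44924101] 89.84955660997547 1.2387048235355747 [ 3.61461896  1.90962046 -7.25556565] 101.39189277059836
```

Emit:
send_rows(increments=[[[10, 0, 1.4, 0, 0], [10, 0, 1.4, 0, 0], [10, 0, 1.4, 0, 0], [10, 0, 1.4, 3, 0], [10, 0, 1.4, 6, 0], [10, 0, 1.4, 9, 0], [10, 0, 1.4, 12, 0], [10, 0, 1.4, 13, 0], [10, 0, 1.4, 13, 0], [10, 0, 1.4, 13, 0]]])

```text
t: 15.5
tcp_pos: [541.1, 281.2, 60.3]
tool_rot: [-0.0, 0.635, 0.772, -0.0]
wrist_force: [-3.1, 3.1, -5.8]
opening: 0.231
finger_force: 59.2
```

```bash
python3 -c "
from h import *
s=status.sense();p=s['tcp_pos']-[557.6,192.9,0];print(s['tcp_pos'],np.hypot(*p[:2]),np.arctan2(p[1],p[0])-np.radians(31.0),s['wrist_force'])"
```

```text
[541.12166406 281.18377192  60.34009188] 89.80846251749325 1.2142728101080493 [-3.14532073  3.13635242 -5.81484459]
```

The plunger is well below tooth height, so the pin is in the notch. I'll release and rise.

Emit:
send_rows(increments=[[[20, 0, 0, 0, 0], [24, 0, 0, 0, 0], [30, 0, 0, 0, 0], [45, 0, 0, 0, 0], [45, 0, 0, 0, 0], [45, 0, 0, -15, 0], [45, 0, 0, -40, 0], [45, 0, 0, -70, 0], [45, 0, 0, -75, 0], [45, 0, 0, -75, 0]]])

```text
t: 16.75
tcp_pos: [541.3, 281.1, 135.5]
tool_rot: [0.0, 0.635, 0.772, 0.0]
wrist_force: [-1.0, -0.3, -1.4]
opening: 0.526
finger_force: 0.0
```

```bash
python3 -c "
from fit import *
f=grab('wrist','w7.png');s=f['s'];print(s['tcp_pos'],np.degrees(2*np.arctan2(s['tool_rot'][2],s['tool_rot'][1])))
m=(f['img'].max(2)<50).astype(np.uint8)
n,l,st,ce=cv2.connectedComponentsWithStats(m)
for i in range(1,n):
    if st[i,4]>200: print(st[i],ce[i])
for lift in (0,10): print(proj(f,[(557.6+90*np.cos(a),192.9+90*np.sin(a),z+lift) for a in (.541+1.222,) for z in (80,56)]+[(445.2,171,94),(557.6,192.9,95)]))
"
```

```text
[541.26407948 281.09999128 135.46799803] 101.10174037574582
[621  66  19  34 286] [633.76923077  83.06293706]
[ 547  172   93   76 1387] [582.54650324 196.83417448]
[310 200  29  35 684] [323.41959064 216.02631579]
[   0  203   62  158 7210] [ 27.81692094 274.21400832]
[ 494  223   64   78 1200] [524.72083333 261.08583333]
[554 239  33  23 309] [572.50485437 249.14239482]
[   75   252   499   148 32820] [320.70344302 350.94277879]
[165 289  55  16 442] [194.89140271 293.08823529]
[[322.3916423  222.86458983]
 [322.56983142 210.90823432]
 [176.19336214 335.05532408]
 [322.27944205 338.08349009]]
[[322.3058742  228.6238809 ]
 [322.49986588 215.60142814]
 [176.19336214 335.05532408]
 [322.27944205 338.08349009]]
```

The plunger is down in the last notch. Next I go above the handle and check it.

Emit:
send_rows(increments=[[[45, -15, -20, 0, 0], [45, -35, -45, 0, 0], [45, -55, -71, 0, 0], [45, -75, -97, 0, 0], [45, -89.5, -115.5, 0, 0], [45, -89.5, -115.5, 10, 0], [45, -89.5, -115.5, 15, 0], [45, -89.5, -115.5, 15, 0], [45, -89.5, -115.5, 15, 0], [45, -89.5, -115.5, 15, 0]]])

```text
t: 18.05
tcp_pos: [445.5, 171.3, 120.5]
tool_rot: [0.0, 0.635, 0.772, 0.0]
wrist_force: [-0.1, 0.6, 0.0]
opening: 0.53
finger_force: 0.0
```

```bash
python3 -c "
from fit import *
f=grab('wrist','w8.png');s=f['s'];print(s['tcp_pos'],np.degrees(2*np.arctan2(s['tool_rot'][2],s['tool_rot'][1])))
m=(f['img'].max(2)<50).astype(np.uint8)
u,v=proj(f,[(445.2,171,94)])[0];print(u,v)
n,l,st,ce=cv2.connectedComponentsWithStats(m)
for i in range(1,n):
    if st[i,4]>200: print(st[i],ce[i])
i=int(v);print(f['img'][i,int(u)-40:int(u)+40:2].max(1)); print(f['img'][i-50:i+50:2,int(u)].max(1))
"
```

```text
[445.49380197 171.2889176  120.50149966] 101.12108649052531
322.8770516622795 241.90499567014785
[485  73  47  38 780] [501.02307692  91.79358974]
[   37   143   101   178 11519] [ 83.52600052 218.73921347]
[304 225  33  31 769] [319.98959688 239.8283485 ]
[   75   252   499   148 32008] [323.67311297 352.81357786]
[ 66  65 107 117 118 118 118 119 119 119 119  54  37  36  38  39  38  38
  39  39  40  39  39  40  40  39  41  41  90 148 160 160 159 160 160 160
 160 160 160 160]
[ 88  95  91  92  90  53  48  55  87  94  82  65  68  68  68  68  68  51
  36  38  40  38  38  38  38  40  39  39  39  40  40  41  52 178 165 165
 167 165 164 163 163 163 163 163 163 163 164 164 164 164]
```

Emit:
send_rows(increments=[[[45, 0.5, -1.7, 20, 0], [45, 0.5, -1.7, 40, 0], [45, 0.5, -1.7, 50, 0], [45, 0.5, -1.7, 53, 0], [45, 0.5, -1.7, 53, 0], [10, 0.5, -1.7, 53, 0], [10, 0.5, -1.7, 53, 0], [10, 0.5, -1.7, 53, 0], [10, 0.5, -1.7, 53, 0], [10, 0.5, -1.7, 53, 0]]], newtons=25)

```text
t: 19.35
tcp_pos: [443.9, 171.3, 68.0]
tool_rot: [0.0, 0.635, 0.772, 0.0]
wrist_force: [-2.3, -1.1, 5.2]
opening: 0.225
finger_force: 24.4
```

Emit:
send_rows(increments=[[[10, 0, 5, 0, 0], [10, 0, 10, 0, 0], [10, 0, 15, 0, 0], [10, 0, 20, 0, 0], [10, 0, 25, 0, 0], [10, 0, 30, 0, 0], [10, 0, 35, 0, 0], [10, 0, 39, 0, 0], [10, 0, 42, 0, 0], [10, 0, 42, 0, 0]]])

```text
t: 20.6
tcp_pos: [483.1, 179.1, 67.9]
tool_rot: [-0.002, 0.635, 0.772, -0.002]
wrist_force: [-9.7, -2.0, 13.0]
opening: 0.219
finger_force: 24.9
```

Emit:
send_rows(increments=[[[10, 0, 1, 0, 0], [10, 0, 2, 0, 0], [10, 0, 3, 0, 0], [10, 0, 4, 0, 0], [10, 0, 4, 0, 0], [10, 0, 4, 0, 0], [10, 0, 4, 0, 0], [10, 0, 4, 0, 0], [10, 0, 4, 0, 0], [10, 0, 4, 0, 0]]])

```text
t: 21.85
tcp_pos: [483.1, 179.1, 67.4]
tool_rot: [-0.005, 0.635, 0.773, -0.006]
wrist_force: [-24.9, -7.0, 25.7]
opening: 0.222
finger_force: 26.2
```

The handle now measures 75.8 mm from the turntable axis, and home is 76, so it is at the stop. I'll release and rise.

Emit:
send_rows(increments=[[[30, 0, 0, 0, 0], [45, 0, -2, 0, 0], [45, 0, -4, 0, 0], [45, 0, -5, 0, 0], [45, 0, -5, 0, 0], [45, 0, -5, -15, 0], [45, 0, -5, -40, 0], [45, 0, -5, -70, 0], [45, 0, -5, -70, 0], [45, 0, -5, -70, 0]]])

```text
t: 23.1
tcp_pos: [483.3, 179.0, 137.0]
tool_rot: [-0.0, 0.635, 0.772, -0.0]
wrist_force: [1.5, 0.0, -0.9]
opening: 0.528
finger_force: 0.0
```

```bash
python3 -c "
from fit import *
f=grab('wrist','w9.png');s=f['s'];print(s['tcp_pos'],s['wrist_force'])
m=(f['img'].max(2)<50).astype(np.uint8)
d=np.array([np.cos(np.radians(11.05)),np.sin(np.radians(11.05))]);c=np.array([557.6,192.9])
for x in (36,39,42): print(proj(f,[*(c-d*(118-x)),94]))
n,l,st,ce=cv2.connectedComponentsWithStats(m)
for i in range(1,n):
    if st[i,4]>200 and abs(ce[i][0]-320)<40: print(st[i],ce[i])
h=imaging.grab_frame('top')['img']; cv2.imwrite('pics/t9.png',cv2.resize(h[110:250,180:300],None,fx=4,fy=4,interpolation=cv2.INTER_CUBIC)[:,:,::-1])
"
```

```text
[483.26225003 179.04167247 137.02172382] [ 1.51021976e+00  1.28107646e-03 -8.65287598e-01]
[[314.07652691 231.38519999]]
[[318.52851667 231.39471376]]
[[322.98110574 231.4035736 ]]
[308 216  31  28 654] [323.39143731 229.25840979]
[   75   252   501   148 32055] [324.04564031 352.75024177]
```

```bash
python3 -c "
from fit import *
f=load('w9.png');a=np.radians(101.1);print(proj(f,[(557.6+90*np.cos(a),192.9+90*np.sin(a),z) for z in(80,90)]+[(557.6,192.9,95)]))
m=(f['img'].max(2)<50).astype(np.uint8);n,l,st,ce=cv2.connectedComponentsWithStats(m)
for i in range(1,n):
    if 150<st[i,4]<2000: print(st[i],ce[i])
hsv=cv2.cvtColor(f['img'],cv2.COLOR_RGB2HSV).astype(int)
o=((abs(hsv[...,0]-11)<5)&(hsv[...,1]>110)).astype(np.uint8);n,l,st,ce=cv2.connectedComponentsWithStats(o)
for i in range(1,n):
    if st[i,4]>500: print('o',st[i],ce[i])
"
```

```text
[[443.82714926  91.18811145]
 [450.06288565  90.85896535]
 [435.57684568 232.02678537]]
[419  74  40  34 427] [431.12177986  91.4941452 ]
[ 582  137   58   83 1462] [614.36525308 182.60259918]
[295 195  57   4 165] [318.85454545 196.12121212]
[308 216  31  28 654] [323.39143731 229.25840979]
[617 378  23  22 203] [630.85221675 390.42364532]
o [ 386  173   92   95 5060] [433.24664032 225.42905138]
```

```bash
python3 -c "
from workcell import sign_off
print(sign_off())"
```

```text
the job is handed in; nothing more can be done
None
```

I handed the job in at about 23 s of the 69 s allowed. My last images and force readings show the hub in the dish with its slot to the gap, the plunger down in the last notch, and the slide home at about 42 mm. The arm was clear and touched none of the loose things as far as I know, though I did not re-measure them; sign-off returned no verdict.

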